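# Supplies back into their bench holders

### The arm

A 6-joint arm with a two-finger parallel gripper is mounted at the origin on a cart in front of the work surface, level with it; the furniture and walls round the work are solid. World frame = base frame: x ahead of the robot, y to its left, z up, the work surface at z = 0. Lengths are in mm, angles in degrees, forces in N, time in s.
With the tool pointing down it reaches from about 400 to 825 mm from the base axis. Payload 7 kg.
Tool frame: the origin (TCP) lies at the centre of the arm's flange, where the gripper is bolted on; the fingertips stand 173 mm ahead of it and the grasp point (between the pads) lies 155 mm ahead of it; z points along the fingers, y is the line along which they close (so a half turn about z gives the same grasp; the last joint's range is limited). The gripper opens to 85 mm and grips with 20 to 120 N. Pads are 22 mm wide; open, the fingers measure 114 mm over their backs; the gripper's body (76 mm by 85 mm) begins 54 mm behind the grasp point. The pads swing forward as they close: fully open they stand 13 mm farther back than shut.
Start: joints at [-52.076, 20.546, 0.682, 0, -70.136, -16.507], TCP at [246.453, -628.377, 404.702] pointing down, gripper open.
Joint ranges: [-176.03, 176.03], [-82.01, 121.73], [-58.28, 71.71], [-173.87, 95.51], [-174.79, -0.11], [-173.66, 173.66]. Speed limits (degrees/s): [136.94, 136.94, 172.46, 180, 180, 180].

### API

Orientations are given as [roll, pitch, yaw] about the fixed x, y, z axes, in that order (R = Rz(yaw) Ry(pitch) Rx(roll)).
In Python, from workcell import robot, cams, job gives the robot as it stands.
- The arm moves only by the tool step_arm, never from a script. Its argument "series" is a list of rows, each a list of 7 numbers: the shift along the tool's x, y, z in m, then the turn, a rotation vector about the tool's x, y, z in rad, then the finger opening in m, from 0 to 0.0854. In form: [[tx, ty, tz, wx, wy, wz, claw], ...]. A call has 1 to 8 rows; each row is the pose to reach, as a shift and turn from the pose commanded when the call began, along the tool's axes at that moment; what a row does not reach only later rows make up. A row lasts 1/8 s, in which the tool goes at most 62.5 mm and 10.7 degrees, less where a joint would pass 70% of its speed; a pose out of reach is approached as far as the arm can. A call with a gripper value outside its range is refused whole. The fingers move at their own pace and stop on an object; "grip_force" is the grip in N (left out, the last holds). Time passes only in rows, so rows that repeat a pose let the fingers close. It gives the time, the measured TCP pose, the force, the opening and the grip force at its end, in the units of the state.
- robot.observe(): the state, without advancing time (a new reading comes with each control period).
- cams.grab_frame(name): name is "side" or "top"; returns the picture (384x512x3 uint8, red, green, blue); there is no depth.
- cams.camera_info(name): a dict with "fovy" (degrees; the focal length in pixels is half the picture's height over the tangent of half this angle, whatever the lens; pixels are square), "cx", "cy" (the principal point, pixels), "D" ([k1, k2, p1, p2, k3] as OpenCV has them; the pictures are not rectified), "R" (3x3) and "t" (3): a world point X has camera coordinates R X + t. Camera axes: x right, y down, z forward; pixel columns grow to the right and rows downward; lengths in mm; the calibration is good to about 2 mm. A picture is of the moment at which its call begins. camera_info takes no time and is no camera call.
- job.sign_off(): hands the job in; it is judged then, once.
The state is a dict: "clock": time; "joints": joint angles; "dq": joint speeds; "effort": joint torques, N m; "tcp_pos": TCP position; "tcp_rot": TCP orientation; "force": force on the tool from outside, world axes, zero at the start; "ft_torque": the same for the moment, N m; "grip_width": finger opening in mm; "grip_force": force on a finger pad.
Only numpy, scipy, OpenCV 4.12 (cv2) and the standard library are available. Lean on these libraries where they do the work, as an engineer would, in place of code of your own. Each camera call takes 0.05 s, during which the arm holds its last target. There are 200 camera calls.

### The job

Clear the bench for the next repair: put the solder spool, the amber dropper bottle, the white charger cube and the loose battery pack each into the grey screwed-down holder made for its shape and size, resting flat on the holder's floor, the spool and the cube standing as they stand now and the battery centred lengthwise in its tray, either way round. Keep the bottle upright all the time. Leave the small lidded pot and the loupe standing where they are.

Things in the scene. Friction and masses are not known exactly. Their poses are not given: they have to be found in the camera images.
- solder_spool: Spool of solder wire with blue flanges, standing upright: 53 mm across, 35 mm high (grasp as a plain cylinder), 0.11 kg. Origin: centre of its underside, z up. Goes into spool_holder.
- flux_bottle: Amber dropper bottle with black rubber dropper, standing upright, 95 mm high in all: round body 34 mm across up to 58 mm, then a cap 21 mm across up to 72 mm, then the soft tip. 0.06 kg. Origin: centre of its underside, z up. Goes into bottle_holder.
- charger_cube: White charger block, standing upright: 30 mm along its own x, 27 mm along its own y, 38 mm high, 0.035 kg. Origin: centre of its underside, z up. Goes into charger_holder; any turn about the vertical is good.
- battery: Flat black battery pack with a thin copper-coloured flex tail, lying flat: 36 mm wide along its own x, 115 mm along its own y tail included, 8 mm thick, 0.036 kg. The stiff pack runs from y = -34 to +57 mm, the thin flex tail from there to y = -57 mm. Origin: middle of the 36 x 115 mm outline, at the underside, z up; it can be gripped there across its width. Goes into battery_holder.
- spool_holder: Low, wide round grey cup screwed to the bench (fixed): bore 69 mm, wall 3 mm, rim 12 mm above the bench, floor 3 mm above the bench, two flat screw ears. Origin: centre of its underside at bench height, z up. Behind the row of holders a wall shelf overhangs the bench: its front edge is at world x = 0.60 m, its underside 0.54 m above the bench; keep wrist and elbow clear of it.
- bottle_holder: Narrower, taller round grey cup screwed to the bench (fixed): bore 50 mm, wall 3 mm, rim 24 mm above the bench, floor 4 mm above the bench, two flat screw ears. Origin: centre of its underside at bench height, z up. Behind the row of holders a wall shelf overhangs the bench: its front edge is at world x = 0.60 m, its underside 0.54 m above the bench; keep wrist and elbow clear of it.
- charger_holder: Square grey cup screwed to the bench (fixed): 46 x 46 mm inside, wall 3 mm, rim 12 mm above the bench, floor 3 mm above the bench, two flat screw ears. Origin: centre of its underside at bench height, sides along its x and y, z up.
- battery_holder: Long open grey tray fixed to the bench: 52 mm (its x) by 131 mm (its y) inside, floor 3 mm and lips 10 mm above the bench, lips 3 mm thick. The lips stand at the corners only: each long side is open for 56 mm in the middle, so that fingers gripping the pack across its width at the middle pass between them; the ends are open for 22 mm. Origin: centre of its underside at bench height, z up.
- loupe: Bystander: black bench loupe, round, 35 mm across and 34 mm high, standing loose; leave it. Origin: centre of its underside.
- parts_pot: Bystander: small white round pot with screw lid, 44 mm across and 32 mm high, standing loose; leave it. Origin: centre of its underside.

How it is judged (in metres and radians):
At the end, for the whole second after the job is handed in: Each of the four rests in its own holder, released and still: its underside no more than 4 mm above that holder's floor and level within 7 degrees; spool and bottle within 12 mm of the holder's centre, cube within 13 mm, battery within 15 mm and along the tray within 14 degrees, either way round (horizontal distance between solder_spool and spool_holder below 0.012 m and z of solder_spool in the frame of spool_holder below 0.007 m and angle between each of solder_spool, flux_bottle, charger_cube, battery's own z axis and vertical below 0.12 rad and linear speed of each of solder_spool, flux_bottle, charger_cube, battery below 0.01 m/s and angular speed of each of solder_spool, flux_bottle, charger_cube, battery below 0.1 rad/s and horizontal distance between flux_bottle and bottle_holder below 0.012 m and z of flux_bottle in the frame of bottle_holder below 0.008 m and horizontal distance between charger_cube and charger_holder below 0.013 m and z of charger_cube in the frame of charger_holder below 0.007 m and horizontal distance between battery and battery_holder below 0.015 m and z of battery in the frame of battery_holder below 0.007 m and angle between the y axis of battery and the y axis of battery_holder, either way round below 0.25 rad); the robot touches nothing.
It fails at once if the bottle is tipped by more than 30 degrees (angle between flux_bottle's own z axis and vertical above 0.52 rad).
It fails at once if the loupe is shifted by more than 30 mm (distance of loupe from where it was at the start of the episode above 0.03 m).
It fails at once if the lidded pot is shifted by more than 30 mm (distance of parts_pot from where it was at the start of the episode above 0.03 m).
It also fails if it takes over 86 s, if anything falls off the work surface, if the arm or the gripper's body presses on something with over 40 N, if the wrist force passes 120 N, or if a joint passes its speed limit or range.

## Working session

There is one attempt and no reset: what is moved stays moved. The work goes in short steps, Python scripts to look and compute and a tool call to move; the robot and the scene stay as the last step left them, time stands still between calls to the robot, and variables do not carry over. Pictures are saved under pics/ and viewed, at most 16 in all, crops included, and the job is handed in when it is done.

Besides the shell and the picture viewer there is one more tool, called after "Emit:" by a JSON object that holds its "name" and its "arguments". step_arm: Moves the arm, as the interface text tells. Its arguments: {"type":"object","properties":{"series":{"type":"array","items":{"type":"array","items":{"type":"number"}}},"grip_force":{"type":"number"}},"required":["series"]}

```bash
mkdir -p pics; python3 - <<'E'
from workcell import robot,cams
import cv2
s=robot.observe();print({k:s[k] for k in('clock','tcp_pos','tcp_rot','grip_width')})
for n in('top','side'):
    im=cams.grab_frame(n);cv2.imwrite(f'pics/{n}0.png',cv2.resize(im[:,:,::-1],(800,600),interpolation=cv2.INTER_CUBIC))
    cv2.imwrite(f'{n}0_raw.png',im[:,:,::-1])
    print(n,cams.camera_info(n))
E
```

```text
{'clock': 0.0, 'tcp_pos': array([ 246.41570512, -628.20328288,  403.75302035]), 'tcp_rot': array([ 1.79905623e+02, -8.02447816e-03, -1.58589286e+02]), 'grip_width': 85.26650597744273}
top {'fovy': 49.38193418118723, 'cx': 260.57934594797763, 'cy': 190.254445837443, 'D': array([-0.03000185,  0.        ,  0.        ,  0.        ,  0.        ]), 'R': array([[-0.01313729, -0.99990854, -0.00321295],
       [-0.99130669,  0.01344484, -0.13088272],
       [ 0.13091395,  0.00146557, -0.99139265]]), 't': array([-19.34808777, 464.85388901, 961.88014488])}
side {'fovy': 42.194927047977096, 'cx': 253.91568621657078, 'cy': 189.67080967653015, 'D': array([0.02317245, 0.        , 0.        , 0.        , 0.        ]), 'R': array([[-0.99934366,  0.03251563, -0.01596813],
       [ 0.03284781,  0.6275362 , -0.77789417],
       [-0.01527314, -0.77790813, -0.62819239]]), 't': array([ 450.6435075 ,   23.54877539, 1370.10567531])}
```

View pics/top0.png

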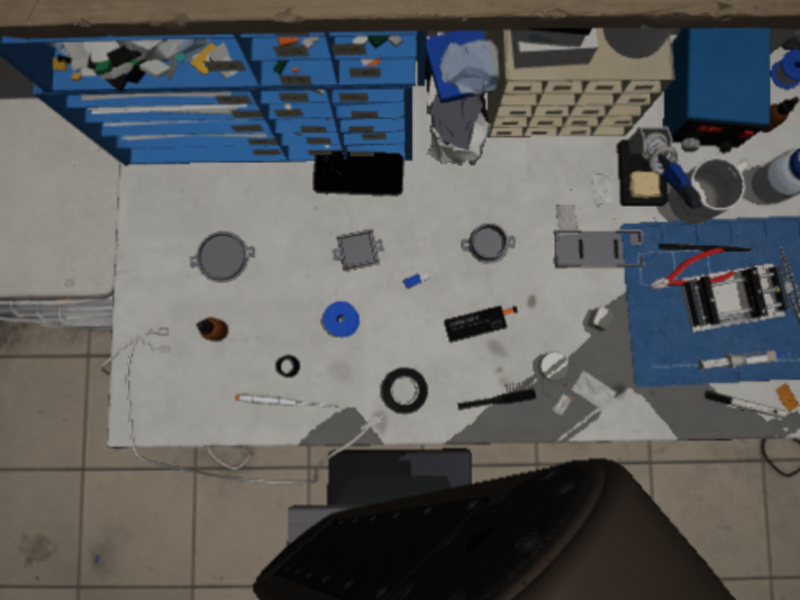

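View pics/side0.png

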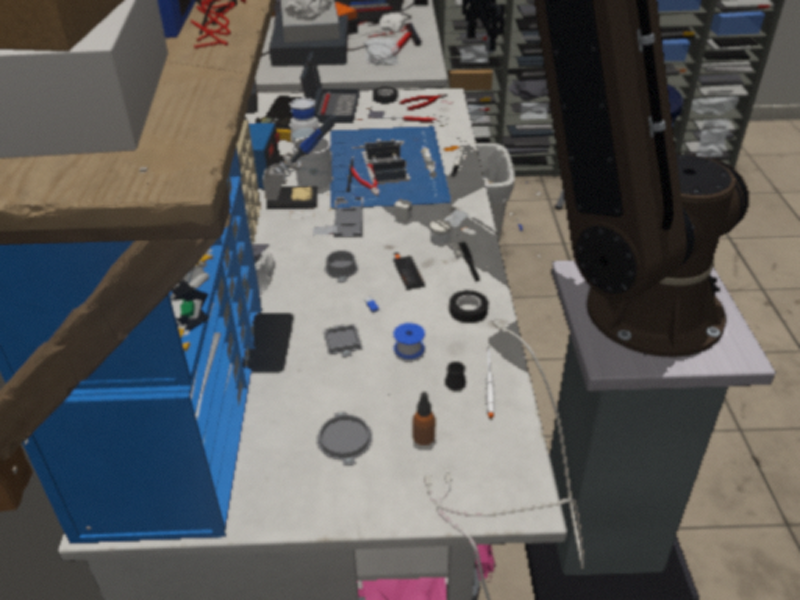

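The top view shows holders at about (222,256) spool, (358,250) charger, (489,242) bottle and (597,249) battery. The objects are the spool (341,319), bottle (212,328), battery (478,322), cube (598,318), pot (552,366) and loupe (288,366). Next I'll zoom in for precise pixels.

```bash
cat > h.py <<'E'
import numpy as np,cv2
from workcell import robot,cams
def K(n):
    c=cams.camera_info(n);f=192/np.tan(np.radians(c['fovy']/2))
    return np.array([[f,0,c['cx']],[0,f,c['cy']],[0,0,1]]),c['D'],np.array(c['R']),np.array(c['t'])
def w(n,u,v,z):  # raw pixel -> world at height z
    k,D,R,t=K(n);p=cv2.undistortPoints(np.array([[[u,v]]],float),k,D)[0,0]
    d=R.T@np.array([*p,1]);o=-R.T@t;return (o+d*(z-o[2])/d[2])[:3]
def px(n,X):
    k,D,R,t=K(n);return cv2.projectPoints(np.array(X,float).reshape(-1,1,3),cv2.Rodrigues(R)[0],t,k,D)[0][:,0]
E
python3 - <<'E'
import cv2
from h import *
im=cv2.imread('top0_raw.png')
def crop(n,src,x0,y0,w_,h_,s):
    c=cv2.resize(src[y0:y0+h_,x0:x0+w_],None,fx=s,fy=s,interpolation=cv2.INTER_CUBIC)
    for i in range(0,w_,10): cv2.putText(c,str(x0+i),(i*s,8),0,.3,(0,0,255));cv2.line(c,(i*s,10),(i*s,14),(0,0,255))
    for i in range(0,h_,10): cv2.putText(c,str(y0+i),(0,i*s+4),0,.3,(0,0,255))
    cv2.imwrite(n,c)
crop('pics/cL.png',im,115,140,145,110,5)
crop('pics/cR.png',im,275,135,150,115,5)
E
```

```text
(no output)
```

View pics/cL.png

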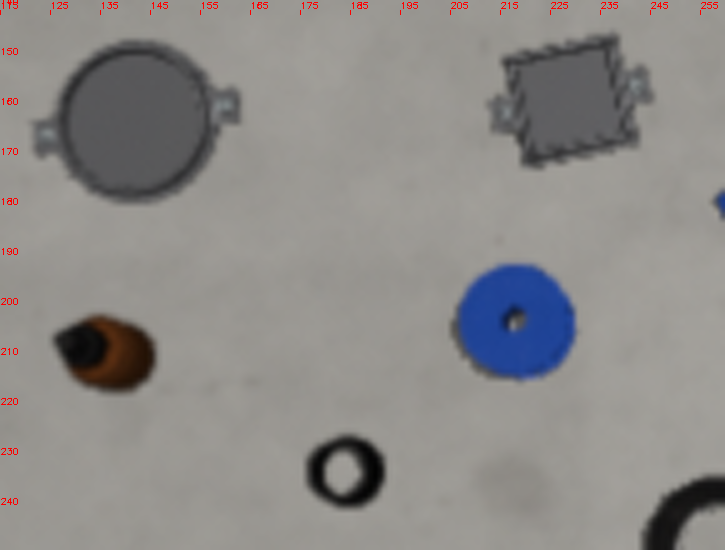

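View pics/cR.png

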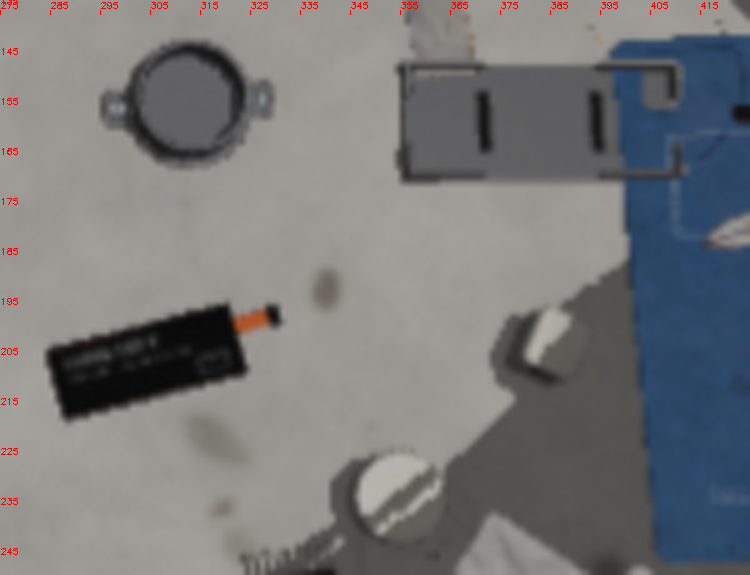

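```bash
python3 - <<'E'
from h import *
P={'spoolH':(142.1,163.8,12),'chgH':(228.7,159.8,12),'spool':(217.8,203.8,35),'botH':(311.8,155.4,24),'batH':(382.8,159.0,10),'pot':(354.4,233.6,32),'loupe':(183.7,233.8,34)}
for k,v in P.items(): print(k,w('top',*v).round(1))
g=lambda x,y,x0,y0,z:w('top',x/5-.4+x0,y/5-.4+y0,z)
b=[g(*p,275,135,8) for p in((47,350),(228,305),(246,374),(68,420))]
pc=np.mean(b,0);ax=(b[0]+b[3]-b[1]-b[2])/2;print('pack len',np.linalg.norm(ax),'wid',np.linalg.norm(b[0]-b[3]));ax/=np.linalg.norm(ax)
print('bat',pc-ax*11.5,'y axis ang',np.degrees(np.arctan2(ax[1],ax[0])))
h=[g(*p,275,135,10) for p in((400,65),(680,65),(682,178),(402,180))]
a=(h[0]+h[3]-h[1]-h[2])/2;print('batH',np.mean(h,0),np.linalg.norm(a),np.linalg.norm(h[0]-h[3]),np.degrees(np.arctan2(a[1],a[0])))
c=[g(*p,115,140,12) for p in((503,60),(615,37),(637,142),(527,165))]
a=c[1]-c[0];print('chgH',np.mean(c,0),np.linalg.norm(a),np.degrees(np.arctan2(a[1],a[0])))
# bottle: fit via overlay; guess
import itertools
def disc(c,r,z):
    t=np.linspace(0,2*np.pi,40);return np.c_[c[0]+r*np.cos(t),c[1]+r*np.sin(t),0*t+z]
bb=w('top',150.5/1-12,0,0) if 0 else None
# bottle silhouette segmentation in both views
from scipy.optimize import least_squares
T=cv2.imread('top0_raw.png');S=cv2.imread('side0_raw.png')
def cent(im,box):
    x0,y0,x1,y1=box;c=im[y0:y1,x0:x1].astype(int);m=(c[:,:,0]<60)&(c.min(2)<60)
    ys,xs=np.nonzero(m);return np.array([xs.mean()+x0,ys.mean()+y0]),m.sum()
ct=cent(T,(120,197,152,222));cs=cent(S,(258,248,284,290));print('bottle px',ct,cs)
def sil(n,x,y):
    m=np.zeros((384*4,512*4),np.uint8)
    for r,z0,z1 in((17,0,58),(10.5,58,72),(6,72,95)):
        p=px(n,np.r_[disc((x,y),r,z0),disc((x,y),r,z1)])
        cv2.fillConvexPoly(m,cv2.convexHull((p*4+1.5).round().astype(np.int32)),1)
    ys,xs=np.nonzero(m);return np.array([xs.mean()/4-.375,ys.mean()/4-.375])
r=least_squares(lambda q:np.r_[sil('top',*q)-ct[0],sil('side',*q)-cs[0]],[430,260],diff_step=.01);print('bottle',r.x,r.fun)
# cube crops enhanced
def enh(im,x0,y0,w_,h_,s):
    c=cv2.resize(im[y0:y0+h_,x0:x0+w_],None,fx=s,fy=s,interpolation=cv2.INTER_CUBIC).astype(float)
    c=np.clip(255*((c/200)**.6),0,255).astype(np.uint8)
    for i in range(0,w_,5): cv2.putText(c,str(x0+i),(i*s,8),0,.3,(0,0,255));cv2.line(c,(i*s,10),(i*s,14),(0,0,255))
    for i in range(0,h_,5): cv2.putText(c,str(y0+i),(0,i*s+4),0,.3,(0,0,255))
    return c
A=enh(T,368,190,32,28,12);B=enh(S,244,116,32,28,12)
cv2.imwrite('pics/cube.png',np.hstack([A,B]))
E
```

```text
spoolH [536.3 263.9  12. ]
chgH [543.2  51.5  12. ]
spool [433.1  75.7  35. ]
botH [ 548.8 -150.6   24. ]
batH [ 540.6 -326.5   10. ]
pot [ 358.9 -244.    32. ]
loupe [363.7 155.7  34. ]
pack len 89.88033212509647 wid 35.2877488687258
bat [ 427.86337623 -141.33404033    8.        ] y axis ang 103.43729053155603
batH [ 540.69106885 -326.64071539   10.        ] 138.09647082787308 57.48834820464078 89.49244363052335
chgH [543.2897063   51.46937578  12.        ] 56.08295498921019 -78.94311154260457
bottle px (array([135.9627907 , 210.21395349]), np.int64(215)) (array([270.99675325, 270.93506494]), np.int64(308))
bottle [420.81705826 273.01634731] [-1.38671951 -0.03176759 -0.1116059  -1.48371659]
```

View pics/cube.png

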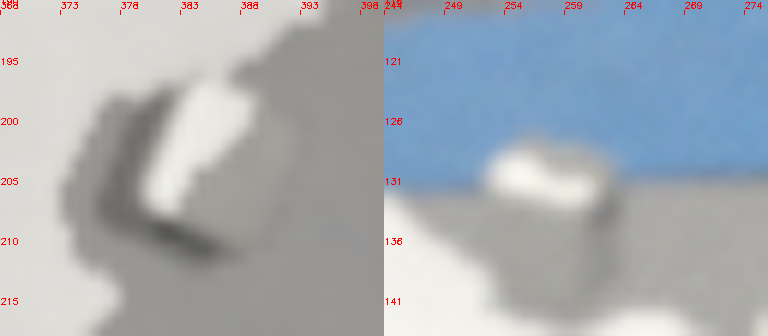

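The crops show the cube's top face at about raw (386,203) with its edges turned about -16°. In the side view it is at about (257,131).

```bash
cat > plan.py <<'E'
import sys
from h import *
# usage: plan.py x y z psi ; prints tool-frame shift (m) & wz from the measured pose
def go(x,y,z,psi):
    s=robot.observe();p=s['tcp_pos'];a=s['tcp_rot'][2];A=np.radians(a)
    d=np.array([x,y,z])-p
    tx=d[0]*np.cos(A)+d[1]*np.sin(A);ty=d[0]*np.sin(A)-d[1]*np.cos(A)
    wz=-((psi-a+180)%360-180)
    print('shift',(np.array([tx,ty,-d[2]])/1e3).round(4),'wz',round(np.radians(wz),4),'| clock',round(s['clock'],2),'j',np.round(s['joints'],0),'F',np.round(s['force'],1),'w',round(s['grip_width'],1),'pos',p.round(1),s['tcp_rot'].round(2))
if __name__=='__main__': go(*map(float,sys.argv[1:]))
E
python3 - <<'E'
from h import *
c=w('top',386,203.3,38);print('cube',c)
T=cv2.imread('top0_raw.png');S=cv2.imread('side0_raw.png');s=10
def box(c,a):
    a=np.radians(a);R=np.array([[np.cos(a),-np.sin(a)],[np.sin(a),np.cos(a)]])
    q=np.array([[15,13.5],[-15,13.5],[-15,-13.5],[15,-13.5]])@R.T+c[:2]
    return np.r_[np.c_[q,np.zeros(4)],np.c_[q,np.full(4,38)]]
def ring(c,r,z):
    t=np.linspace(0,2*np.pi,40);return np.c_[c[0]+r*np.cos(t),c[1]+r*np.sin(t),0*t+z]
out=[]
for n,im,x0,y0,b0 in(('top',T,368,188,(115,195)),('side',S,240,112,(253,248))):
    for kind,(X,Y) in(('c',(x0,y0)),('b',b0)):
        C=cv2.resize(im[Y:Y+44,X:X+38] if n=='side' or kind=='b' else im[Y:Y+44,X:X+38],None,fx=s,fy=s,interpolation=cv2.INTER_CUBIC)
        C=np.clip(255*(C/210.)**.6,0,255).astype(np.uint8)
        f=lambda p:((p-[X,Y]+.5)*s).round().astype(np.int32).reshape(-1,1,2)
        if kind=='c':
            P=px(n,box(c,-16));cv2.polylines(C,[f(P[:4])],True,(0,255,0));cv2.polylines(C,[f(P[4:])],True,(0,0,255))
        else:
            for r,z in((17,0),(17,58),(10.5,72),(5,95)): cv2.polylines(C,[f(px(n,ring((420.8,273),r,z)))],True,(0,255,0) if z==0 else (0,0,255))
        out.append(C[:300] if kind=='c' else C[:])
o=np.hstack([cv2.resize(np.vstack([o,np.zeros((440-o.shape[0],380,3),np.uint8)]),(200,232)) if 0 else np.vstack([o,np.zeros((440-o.shape[0],380,3),np.uint8)]) for o in out])
o=np.vstack([o[:300,:380],np.zeros((0,380,3),np.uint8)]),o
full=o[1];img=np.vstack([np.hstack([full[:300,:380],full[:300,760:1140]]),np.hstack([full[:,380:760],full[:,1140:]])[:]])
cv2.imwrite('pics/ov.png',cv2.resize(img,(616,600)))
E
python3 plan.py 430 -330 240 -106
```

```text
cube [ 428.60765309 -320.21846556   38.        ]
shift [-0.2798  0.2106  0.1639] wz -0.9179 | clock 0.1 j [-52.  21.   1.  -0. -70. -17.] F [-0.2  0.   0. ] w 85.4 pos [ 246.4 -628.2  403.9] [ 1.7992e+02 -1.0000e-02 -1.5859e+02]
```

View pics/ov.png

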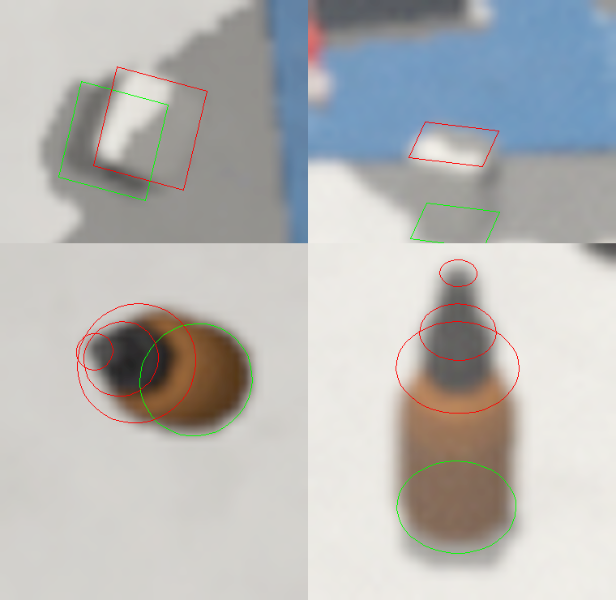

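Both overlays match to about 2 mm, and the bottle and cube outlines agree in the top and side views. I'm moving above the cube.

Emit:
{"name": "step_arm", "arguments": {"series": [[-0.282, 0.2215, 0.164, 0, 0, -0.918, 0.085], [-0.282, 0.2215, 0.164, 0, 0, -0.918, 0.085], [-0.282, 0.2215, 0.164, 0, 0, -0.918, 0.085], [-0.282, 0.2215, 0.164, 0, 0, -0.918, 0.085], [-0.282, 0.2215, 0.164, 0, 0, -0.918, 0.085], [-0.282, 0.2215, 0.164, 0, 0, -0.918, 0.085], [-0.282, 0.2215, 0.164, 0, 0, -0.918, 0.085], [-0.282, 0.2215, 0.164, 0, 0, -0.918, 0.085]]}}

```text
clock: 1.1
tcp_pos: [428.6, -318.3, 240.2]
tcp_rot: [179.9, -0.0, -105.9]
force: [0.2, -0.5, 0.0]
grip_width: 85.1
grip_force: 0.0
```

```bash
python3 plan.py 428.5 -319 184 -106
```

```text
shift [ 0.0007 -0.0001  0.0562] wz 0.0025 | clock 1.1 j [-16.  17. -29.   0. -44.  -0.] F [ 0.2 -0.5  0. ] w 85.1 pos [ 428.6 -318.3  240.2] [ 179.92   -0.   -105.86]
```

Emit:
{"name": "step_arm", "arguments": {"series": [[0.0007, 0, 0.056, 0, 0, 0, 0.085], [0.0007, 0, 0.056, 0, 0, 0, 0.085], [0.0007, 0, 0.056, 0, 0, 0, 0.02], [0.0007, 0, 0.056, 0, 0, 0, 0.02], [0.0007, 0, 0.056, 0, 0, 0, 0.02], [0.0007, 0, 0.056, 0, 0, 0, 0.02], [0.0007, 0, 0.056, 0, 0, 0, 0.02], [0.0007, 0, 0.056, 0, 0, 0, 0.02]], "grip_force": 30}}

```text
clock: 2.1
tcp_pos: [428.4, -320.2, 186.4]
tcp_rot: [-179.9, -0.0, -106.0]
force: [-1.4, -1.5, 8.3]
grip_width: 31.3
grip_force: 28.1
```

```bash
python3 - <<'E'
from h import *
im=cams.grab_frame('top')[:,:,::-1];s=cams.grab_frame('side')[:,:,::-1]
a=cv2.resize(im[170:250,330:430],None,fx=4,fy=4);b=cv2.resize(s[90:170,210:310],None,fx=4,fy=4)
cv2.imwrite('pics/g1.png',np.hstack([a,b]))
E
python3 plan.py 428.5 -319 250 -106
```

```text
shift [-0.0012  0.0002 -0.0636] wz 0.0008 | clock 2.2 j [-16.  22. -32.   0. -37.  -0.] F [-1.  -0.4  7.4] w 31.4 pos [ 428.4 -320.2  186.4] [-1.7986e+02 -3.0000e-02 -1.0595e+02]
```

View pics/g1.png

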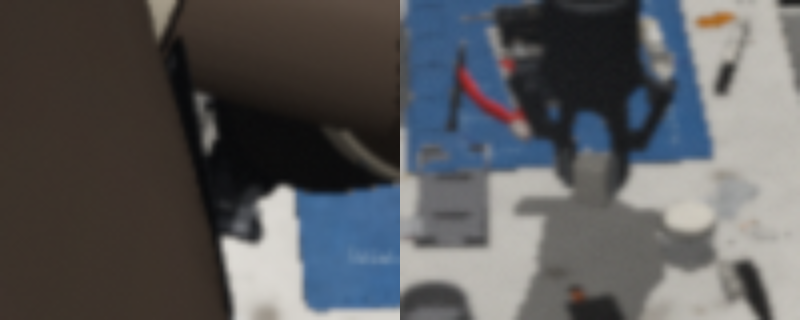

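The side view shows the cube held between the fingers. Width reads 31.3, which matches its 30 mm side. I'm lifting it and heading for the charger holder.

Emit:
{"name": "step_arm", "arguments": {"series": [[0, 0, -0.02, 0, 0, 0, 0.02], [0, 0, -0.06, 0, 0, 0, 0.02], [0, 0, -0.06, 0, 0, 0, 0.02]]}}

```text
clock: 2.58
tcp_pos: [429.1, -320.3, 248.4]
tcp_rot: [-179.6, -0.0, -105.9]
force: [0.9, -0.1, 0.0]
grip_width: 31.4
grip_force: 28.9
```

```bash
python3 plan.py 543.2 51.5 240 -79; python3 plan.py 543.2 51.5 240 -101
```

```text
shift [-0.3888 -0.0076  0.0084] wz -0.4703 | clock 2.58 j [-16.  16. -29.   0. -45.  -0.] F [ 0.9 -0.1  0. ] w 31.4 pos [ 429.1 -320.3  248.4] [-1.7961e+02 -3.0000e-02 -1.0595e+02]
shift [-0.3888 -0.0076  0.0084] wz -0.0863 | clock 2.58 j [-16.  16. -29.   0. -45.  -0.] F [ 0.9 -0.1  0. ] w 31.4 pos [ 429.1 -320.3  248.4] [-1.7961e+02 -3.0000e-02 -1.0595e+02]
```

Emit:
{"name": "step_arm", "arguments": {"series": [[-0.389, -0.0075, 0.008, 0, 0, -0.47, 0.02], [-0.389, -0.0075, 0.008, 0, 0, -0.47, 0.02], [-0.389, -0.0075, 0.008, 0, 0, -0.47, 0.02], [-0.389, -0.0075, 0.008, 0, 0, -0.47, 0.02], [-0.389, -0.0075, 0.008, 0, 0, -0.47, 0.02], [-0.389, -0.0075, 0.008, 0, 0, -0.47, 0.02], [-0.389, -0.0075, 0.008, 0, 0, -0.47, 0.02], [-0.389, -0.0075, 0.008, 0, 0, -0.47, 0.02]]}}

```text
clock: 3.58
tcp_pos: [542.1, 52.9, 236.4]
tcp_rot: [180.0, 0.0, -79.0]
force: [-0.2, -0.2, 0.8]
grip_width: 31.3
grip_force: 28.9
```

```bash
python3 plan.py 543.2 51.5 190 -79; python3 - <<'E'
from h import *
s=cams.grab_frame('side')[:,:,::-1].copy();np.save('s.npy',s)
for p in px('side',[[543.2,51.5,12]]): cv2.circle(s,tuple(p.round().astype(int)),1,(0,0,255))
a=cv2.resize(s[150:250,150:290],None,fx=5,fy=5);cv2.imwrite('pics/p1.png',a)
E
```

```text
shift [ 0.0016 -0.0008  0.0464] wz 0.0008 | clock 3.58 j [ 26.  18. -28.  -0. -44. -15.] F [-0.2 -0.2  0.8] w 31.3 pos [542.1  52.9 236.4] [179.97   0.   -78.95]
```

View pics/p1.png

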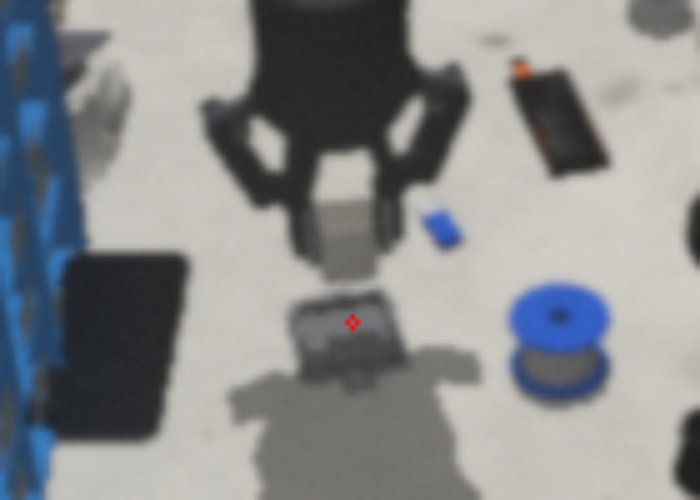

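The cube hangs over the charger cup with about 1 px between the predicted and actual rim centre. I'm lowering it.

Emit:
{"name": "step_arm", "arguments": {"series": [[0.0015, -0.001, 0.03, 0, 0, 0, 0.02], [0.0015, -0.001, 0.038, 0, 0, 0, 0.02], [0.0015, -0.001, 0.044, 0, 0, 0, 0.02], [0.0015, -0.001, 0.044, 0, 0, 0, 0.02], [0.0015, -0.001, 0.044, 0, 0, 0, 0.02]]}}

```text
clock: 4.25
tcp_pos: [543.7, 50.7, 193.3]
tcp_rot: [-179.9, 0.0, -79.1]
force: [0.4, 0.1, 0.3]
grip_width: 31.5
grip_force: 28.9
```

Emit:
{"name": "step_arm", "arguments": {"series": [[0, 0, 0.002, 0, 0, 0, 0.02], [0, 0, 0.004, 0, 0, 0, 0.02], [0, 0, 0.004, 0, 0, 0, 0.02]]}}

```text
clock: 4.62
tcp_pos: [543.6, 50.9, 189.4]
tcp_rot: [-180.0, -0.0, -79.0]
force: [-2.7, -0.3, 7.2]
grip_width: 31.5
grip_force: 29.6
```

Emit:
{"name": "step_arm", "arguments": {"series": [[0, 0, 0.003, 0, 0, 0, 0.06], [0, 0, 0.003, 0, 0, 0, 0.06], [0, 0, 0.003, 0, 0, 0, 0.06], [0, 0, -0.05, 0, 0, 0, 0.06], [0, 0, -0.07, 0, 0, 0, 0.055], [0, 0, -0.07, 0, 0, 0, 0.055]]}}

```text
clock: 5.38
tcp_pos: [544.0, 51.0, 260.5]
tcp_rot: [-179.8, 0.0, -79.0]
force: [-0.1, 0.5, 0.3]
grip_width: 54.9
grip_force: 0.0
```

```bash
python3 plan.py 428 -141.3 195 -76.6
```

```text
shift [0.1667 0.1505 0.0655] wz -0.0427 | clock 5.38 j [ 26.  17. -26.   0. -47. -15.] F [-0.1  0.5  0.3] w 54.9 pos [544.   51.  260.5] [-1.7979e+02  4.0000e-02 -7.9050e+01]
```

Emit:
{"name": "step_arm", "arguments": {"series": [[0.166, 0.15, 0.02, 0, 0, -0.043, 0.055], [0.166, 0.15, 0.03, 0, 0, -0.043, 0.055], [0.166, 0.15, 0.04, 0, 0, -0.043, 0.055], [0.166, 0.15, 0.05, 0, 0, -0.043, 0.055], [0.166, 0.15, 0.05, 0, 0, -0.043, 0.055], [0.166, 0.15, 0.06, 0, 0, -0.043, 0.055], [0.166, 0.15, 0.065, 0, 0, -0.043, 0.055], [0.166, 0.15, 0.065, 0, 0, -0.043, 0.055]]}}

```text
clock: 6.38
tcp_pos: [428.0, -140.1, 193.2]
tcp_rot: [179.9, 0.0, -76.5]
force: [0.4, 0.9, -0.1]
grip_width: 55.1
grip_force: 0.0
```

```bash
python3 plan.py 428 -141 176 -76.6; python3 - <<'E'
from h import *
s=cams.grab_frame('side')[:,:,::-1].copy()
a=cv2.resize(s[130:230,195:315],None,fx=5,fy=5);cv2.imwrite('pics/p2.png',a)
E
```

```text
shift [0.0008 0.0002 0.0172] wz 0.0013 | clock 6.38 j [  7.  15. -42.  -0. -33.   6.] F [ 0.4  0.9 -0.1] w 55.1 pos [ 428.  -140.1  193.2] [ 1.7994e+02  1.0000e-02 -7.6530e+01]
```

View pics/p2.png

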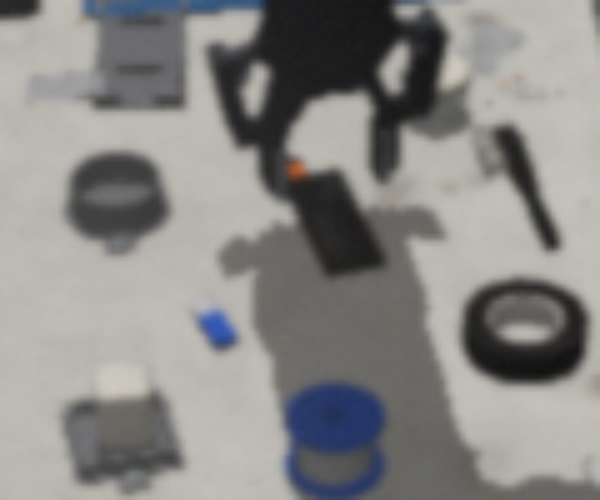

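The side view shows the cube seated in its cup and the open fingers straddling the battery. I'm descending to it.

Emit:
{"name": "step_arm", "arguments": {"series": [[0.001, 0, 0.012, 0, 0, 0, 0.05], [0.001, 0, 0.018, 0, 0, 0, 0.045], [0.001, 0, 0.019, 0, 0, 0, 0.045], [0.001, 0, 0.02, 0, 0, 0, 0.045]]}}

```text
clock: 6.92
tcp_pos: [428.0, -141.7, 173.6]
tcp_rot: [180.0, -0.0, -76.6]
force: [0.3, 0.6, 0.2]
grip_width: 44.8
grip_force: 0.0
```

Emit:
{"name": "step_arm", "arguments": {"series": [[0, 0, 0.001, 0, 0, 0, 0.045], [0, 0, 0.002, 0, 0, 0, 0.045], [0, 0, 0.002, 0, 0, 0, 0.045]]}}

```text
clock: 7.3
tcp_pos: [428.0, -141.7, 171.7]
tcp_rot: [-180.0, 0.0, -76.6]
force: [-0.1, 0.3, 0.2]
grip_width: 44.9
grip_force: 0.0
```

Emit:
{"name": "step_arm", "arguments": {"series": [[0, 0, 0, 0, 0, 0, 0.03], [0, 0, 0, 0, 0, 0, 0.03], [0, 0, 0, 0, 0, 0, 0.03], [0, 0, 0, 0, 0, 0, 0.03]]}}

```text
clock: 7.8
tcp_pos: [428.5, -141.8, 172.6]
tcp_rot: [-179.9, -0.0, -76.6]
force: [-1.6, -0.3, 10.1]
grip_width: 34.9
grip_force: 33.2
```

Emit:
{"name": "step_arm", "arguments": {"series": [[0, 0, -0.01, 0, 0, 0, 0.03], [0, 0, -0.05, 0, 0, 0, 0.03], [0, 0, -0.07, 0, 0, 0, 0.03], [0, 0, -0.07, 0, 0, 0, 0.03]]}}

```text
clock: 8.3
tcp_pos: [428.4, -141.6, 243.5]
tcp_rot: [-179.8, -0.0, -76.6]
force: [0.5, 1.0, -0.5]
grip_width: 35.3
grip_force: 30.7
```

```bash
python3 plan.py 540.6 -325 235 -90.5
```

```text
shift [ 0.2044 -0.0666  0.0085] wz 0.2428 | clock 8.3 j [  7.  10. -39.   0. -41.   7.] F [ 0.5  1.  -0.5] w 35.3 pos [ 428.4 -141.6  243.5] [-1.7978e+02 -3.0000e-02 -7.6590e+01]
```

Emit:
{"name": "step_arm", "arguments": {"series": [[0.204, -0.0665, 0.0085, 0, 0, 0.243, 0.03], [0.204, -0.0665, 0.0085, 0, 0, 0.243, 0.03], [0.204, -0.0665, 0.0085, 0, 0, 0.243, 0.03], [0.204, -0.0665, 0.0085, 0, 0, 0.243, 0.03], [0.204, -0.0665, 0.0085, 0, 0, 0.243, 0.03], [0.204, -0.0665, 0.0085, 0, 0, 0.243, 0.03]]}}

```text
clock: 9.05
tcp_pos: [539.2, -324.3, 232.1]
tcp_rot: [179.9, 0.0, -90.5]
force: [0.2, 0.1, -0.8]
grip_width: 34.5
grip_force: 30.7
```

```bash
python3 plan.py 540.6 -325 180 -90.5; python3 - <<'E'
from h import *
s=cams.grab_frame('side')[:,:,::-1];t=cams.grab_frame('top')[:,:,::-1]
cv2.imwrite('pics/p3.png',np.hstack([cv2.resize(s[80:180,180:280],None,fx=4,fy=4),cv2.resize(t[120:220,330:430],None,fx=4,fy=4)]))
E
```

```text
shift [ 0.0007 -0.0014  0.0521] wz -0.0008 | clock 9.05 j [-13.  25. -17.  -0. -48.  13.] F [ 0.2  0.1 -0.8] w 34.5 pos [ 539.2 -324.3  232.1] [ 1.7988e+02  5.0000e-02 -9.0540e+01]
```

View pics/p3.png

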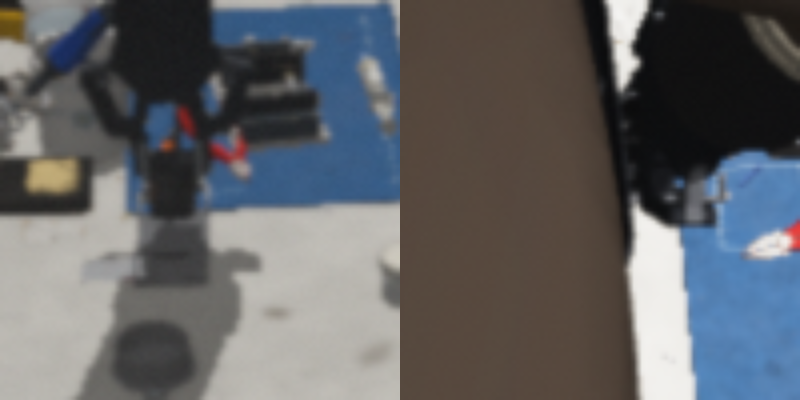

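The battery hangs level and straight over the tray, with its near end at side raw pixel of about (223,134). I'll check the lengthwise offset.

```bash
python3 - <<'E'
from h import *
print(px('side',[[539.2,-324.3+57,60],[539.2,-324.3-57,67],[540.6,-326.6+68.5,0],[540.6,-326.6+68.5,10]]).round(1))
E
```

```text
[[222.1 133.4]
 [222.6 112.6]
 [222.7 151.2]
 [222.5 148.6]]
```

Emit:
{"name": "step_arm", "arguments": {"series": [[0.002, -0.0015, 0.03, 0, 0, 0, 0.03], [0.002, -0.0015, 0.043, 0, 0, 0, 0.03], [0.002, -0.0015, 0.05, 0, 0, 0, 0.03], [0.002, -0.0015, 0.052, 0, 0, 0, 0.03], [0.002, -0.0015, 0.052, 0, 0, 0, 0.03]]}}

```text
clock: 9.78
tcp_pos: [541.7, -326.7, 181.7]
tcp_rot: [-180.0, -0.0, -90.5]
force: [-1.0, -0.3, -0.9]
grip_width: 35.1
grip_force: 30.7
```

Emit:
{"name": "step_arm", "arguments": {"series": [[0, 0, 0.003, 0, 0, 0, 0.03], [0, 0, 0.005, 0, 0, 0, 0.03], [0, 0, 0.0065, 0, 0, 0, 0.03], [0, 0, 0.0065, 0, 0, 0, 0.03]]}}

```text
clock: 10.28
tcp_pos: [541.5, -326.7, 175.7]
tcp_rot: [-180.0, -0.0, -90.5]
force: [-2.7, 2.5, 7.3]
grip_width: 34.9
grip_force: 35.3
```

Emit:
{"name": "step_arm", "arguments": {"series": [[0, 0, 0.0055, 0, 0, 0, 0.05], [0, 0, 0.0055, 0, 0, 0, 0.05], [0, 0, 0.0055, 0, 0, 0, 0.05], [0, 0, -0.04, 0, 0, 0, 0.06], [0, 0, -0.08, 0, 0, 0, 0.085], [0, 0, -0.08, 0, 0, 0, 0.085]]}}

```text
clock: 11.02
tcp_pos: [542.7, -327.2, 258.7]
tcp_rot: [-179.6, -0.1, -90.5]
force: [-0.6, 0.3, -0.1]
grip_width: 85.1
grip_force: 0.0
```

```bash
python3 plan.py 433 76.5 240 -90
```

```text
shift [-0.4027  0.1131  0.0187] wz -0.0084 | clock 11.03 j [-13.  24. -15.   0. -51.  13.] F [-0.6  0.3 -0.1] w 85.1 pos [ 542.7 -327.2  258.7] [-1.7962e+02 -1.3000e-01 -9.0480e+01]
```

Emit:
{"name": "step_arm", "arguments": {"series": [[-0.4025, 0.113, 0.0185, 0, 0, 0, 0.085], [-0.4025, 0.113, 0.0185, 0, 0, 0, 0.085], [-0.4025, 0.113, 0.0185, 0, 0, 0, 0.085], [-0.4025, 0.113, 0.0185, 0, 0, 0, 0.085], [-0.4025, 0.113, 0.0185, 0, 0, 0, 0.085], [-0.4025, 0.113, 0.0185, 0, 0, 0, 0.085], [-0.4025, 0.113, 0.0185, 0, 0, 0, 0.085], [-0.4025, 0.113, 0.0185, 0, 0, 0, 0.085]]}}

```text
clock: 12.02
tcp_pos: [431.5, 79.0, 236.0]
tcp_rot: [-180.0, 0.0, -90.3]
force: [-0.1, -0.4, 0.4]
grip_width: 84.8
grip_force: 0.0
```

```bash
python3 plan.py 433 76.5 181 -90; python3 - <<'E'
from h import *
s=cams.grab_frame('side')[:,:,::-1];t=cams.grab_frame('top')[:,:,::-1]
cv2.imwrite('pics/p4.png',np.hstack([cv2.resize(s[155:255,210:310],None,fx=4,fy=4),cv2.resize(t[120:220,330:430],None,fx=4,fy=4)]))
E
```

```text
shift [ 0.0025 -0.0016  0.055 ] wz -0.0045 | clock 12.03 j [ 36.   9. -41.  -0. -40. -37.] F [-0.1 -0.4  0.4] w 84.8 pos [431.5  79.  236. ] [-1.7999e+02  1.0000e-02 -9.0260e+01]
```

View pics/p4.png

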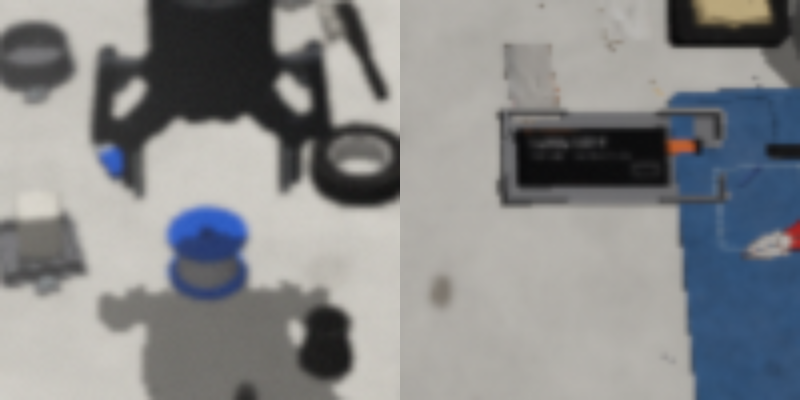

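The battery sits centred in its tray, and the open fingers straddle the spool. I'm gripping it.

Emit:
{"name": "step_arm", "arguments": {"series": [[0.002, -0.0015, 0.04, 0, 0, 0, 0.085], [0.002, -0.0015, 0.055, 0, 0, 0, 0.085], [0.002, -0.0015, 0.055, 0, 0, 0, 0.045], [0.002, -0.0015, 0.055, 0, 0, 0, 0.045], [0.002, -0.0015, 0.055, 0, 0, 0, 0.045], [0.002, -0.0015, 0.055, 0, 0, 0, 0.045]], "grip_force": 40}}

```text
clock: 12.88
tcp_pos: [433.8, 74.7, 181.8]
tcp_rot: [-179.9, 0.0, -90.5]
force: [0.8, -1.0, 3.5]
grip_width: 51.9
grip_force: 41.9
```

Emit:
{"name": "step_arm", "arguments": {"series": [[0, 0, 0, 0, 0, 0, 0.045], [0, 0, -0.01, 0, 0, 0, 0.045], [0, 0, -0.05, 0, 0, 0, 0.045], [0, 0, -0.06, 0, 0, 0, 0.045], [0, 0, -0.06, 0, 0, 0, 0.045]]}}

```text
clock: 13.5
tcp_pos: [433.6, 74.9, 242.0]
tcp_rot: [-179.9, 0.1, -90.5]
force: [-0.9, -0.2, -0.9]
grip_width: 51.5
grip_force: 42.4
```

```bash
python3 plan.py 536.5 265 235 -90
```

```text
shift [-0.191  -0.1012  0.007 ] wz -0.0091 | clock 13.5 j [ 36.   9. -40.  -0. -41. -36.] F [-0.9 -0.2 -0.9] w 51.5 pos [433.6  74.9 242. ] [-1.799e+02  9.000e-02 -9.052e+01]
```

Emit:
{"name": "step_arm", "arguments": {"series": [[-0.189, -0.101, 0.007, 0, 0, 0, 0.045], [-0.189, -0.101, 0.007, 0, 0, 0, 0.045], [-0.189, -0.101, 0.007, 0, 0, 0, 0.045], [-0.189, -0.101, 0.007, 0, 0, 0, 0.045], [-0.189, -0.101, 0.007, 0, 0, 0, 0.045], [-0.189, -0.101, 0.007, 0, 0, 0, 0.045]]}}

```text
clock: 14.25
tcp_pos: [535.5, 262.2, 232.7]
tcp_rot: [179.9, -0.1, -90.5]
force: [-0.4, -0.5, -1.4]
grip_width: 51.7
grip_force: 42.5
```

```bash
python3 plan.py 536.3 263.2 190 -90; python3 - <<'E'
from h import *
s=cams.grab_frame('side')[:,:,::-1]
cv2.imwrite('pics/p5.png',cv2.resize(s[190:320,160:310],None,fx=4,fy=4))
print(px('side',[[536.3,263.9,12],[536.3,263.9,55]]))
E
```

```text
shift [-0.001  -0.0008  0.0427] wz -0.0093 | clock 14.25 j [ 45.  23. -21.  -0. -46. -45.] F [-0.4 -0.5 -1.4] w 51.7 pos [535.5 262.2 232.7] [ 1.7987e+02 -1.0000e-01 -9.0530e+01]
[[220.57906277 275.24405997]
 [219.47803877 262.44418217]]
```

View pics/p5.png

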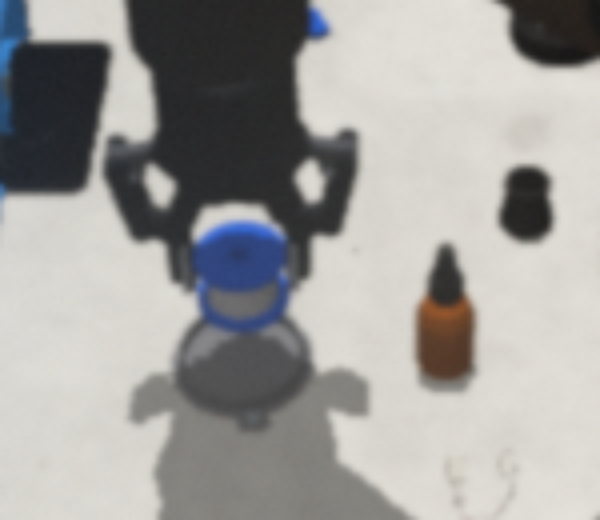

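```bash
python3 - <<'E'
from h import *
print(px('side',[[536.3,263.9-37.5,12],[536.3,263.9-34.5,12],[536.3,263.9+37.5,12],[536.3,263.9+37.5,0]])[:,1].round(1))
S=cv2.imread('side0_raw.png');c=S[256:305,214:217].mean((1,2)).round().astype(int);print(dict(zip(range(256,305),c.tolist())))
T=cv2.imread('top0_raw.png');c=T[164:166,118:170].mean((0,2)).round().astype(int);print(dict(zip(range(118,170),c.tolist())))
print(px('top',[[536.3,263.9+37.5,12],[536.3,263.9-37.5,12]]).round(1))
E
```

```text
[263.2 264.1 288.  291.4]
{256: 185, 257: 186, 258: 185, 259: 185, 260: 186, 261: 186, 262: 184, 263: 175, 264: 151, 265: 129, 266: 112, 267: 88, 268: 73, 269: 81, 270: 101, 271: 110, 272: 114, 273: 115, 274: 116, 275: 114, 276: 116, 277: 116, 278: 115, 279: 114, 280: 114, 281: 115, 282: 115, 283: 116, 284: 115, 285: 115, 286: 115, 287: 115, 288: 108, 289: 91, 290: 74, 291: 74, 292: 92, 293: 114, 294: 152, 295: 175, 296: 183, 297: 184, 298: 183, 299: 182, 300: 182, 301: 183, 302: 182, 303: 183, 304: 184}
{118: 150, 119: 150, 120: 145, 121: 127, 122: 105, 123: 98, 124: 99, 125: 94, 126: 81, 127: 61, 128: 65, 129: 86, 130: 88, 131: 88, 132: 89, 133: 88, 134: 88, 135: 88, 136: 89, 137: 89, 138: 88, 139: 89, 140: 88, 141: 89, 142: 88, 143: 89, 144: 88, 145: 89, 146: 89, 147: 89, 148: 89, 149: 90, 150: 89, 151: 89, 152: 89, 153: 89, 154: 87, 155: 82, 156: 65, 157: 89, 158: 94, 159: 118, 160: 127, 161: 125, 162: 125, 163: 140, 164: 148, 165: 150, 166: 152, 167: 152, 168: 153, 169: 153}
[[126.9 164. ]
 [157.3 163.6]]
```

Both the spool and the holder are about 1.5 px off from prediction in the side view, so they are aligned with each other. I'm lowering the spool.

Emit:
{"name": "step_arm", "arguments": {"series": [[-0.001, -0.001, 0.03, 0, 0, 0, 0.045], [-0.001, -0.001, 0.036, 0, 0, 0, 0.045], [-0.001, -0.001, 0.041, 0, 0, 0, 0.045], [-0.001, -0.001, 0.043, 0, 0, 0, 0.045], [-0.001, -0.001, 0.043, 0, 0, 0, 0.045]]}}

```text
clock: 14.92
tcp_pos: [537.4, 263.9, 191.7]
tcp_rot: [-180.0, 0.0, -90.5]
force: [-0.9, -0.2, -1.3]
grip_width: 51.6
grip_force: 42.5
```

Emit:
{"name": "step_arm", "arguments": {"series": [[0, 0, 0.003, 0, 0, 0, 0.045], [0, 0, 0.005, 0, 0, 0, 0.045], [0, 0, 0.0065, 0, 0, 0, 0.045], [0, 0, 0.0075, 0, 0, 0, 0.045], [0, 0, 0.0075, 0, 0, 0, 0.045]]}}

```text
clock: 15.55
tcp_pos: [537.2, 263.8, 184.9]
tcp_rot: [-180.0, 0.0, -90.5]
force: [-3.2, -0.8, 9.9]
grip_width: 52.1
grip_force: 43.6
```

Emit:
{"name": "step_arm", "arguments": {"series": [[0, 0, 0.006, 0, 0, 0, 0.075], [0, 0, 0.006, 0, 0, 0, 0.075], [0, 0, 0.006, 0, 0, 0, 0.075], [0, 0, -0.04, 0, 0, 0, 0.085], [0, 0, -0.1, 0, 0, 0, 0.085], [0, 0, -0.115, 0, 0, 0, 0.085], [0, 0, -0.115, 0, 0, 0, 0.085]]}}

```text
clock: 16.42
tcp_pos: [537.4, 264.0, 299.9]
tcp_rot: [-179.9, 0.1, -90.5]
force: [-0.3, -0.7, 0.1]
grip_width: 85.0
grip_force: 0.0
```

```bash
python3 plan.py 421 272 300 -90; python3 - <<'E'
from h import *
s=cams.grab_frame('side')[:,:,::-1]
cv2.imwrite('pics/p6.png',cv2.resize(s[190:320,160:310],None,fx=4,fy=4))
E
```

```text
shift [-7.000e-03  1.164e-01 -1.000e-04] wz -0.009 | clock 16.43 j [ 45.  18. -17.  -0. -54. -45.] F [-0.3 -0.7  0.1] w 85.0 pos [537.4 264.  299.9] [-1.7989e+02  1.2000e-01 -9.0520e+01]
```

View pics/p6.png

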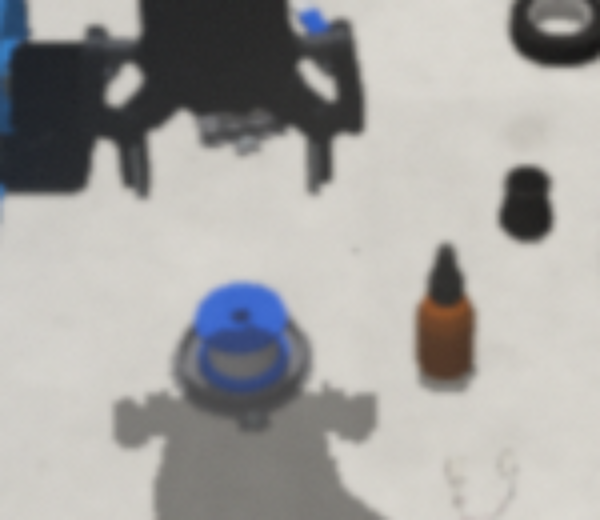

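The spool is seated flat in its cup. Next is the bottle.

Emit:
{"name": "step_arm", "arguments": {"series": [[-0.007, 0.1165, 0, 0, 0, 0, 0.085], [-0.007, 0.1165, 0, 0, 0, 0, 0.085], [-0.007, 0.1165, 0, 0, 0, 0, 0.085], [-0.007, 0.1165, 0, 0, 0, 0, 0.085], [-0.007, 0.1165, 0, 0, 0, 0, 0.085]]}}

```text
clock: 17.1
tcp_pos: [421.5, 271.9, 298.0]
tcp_rot: [180.0, -0.1, -90.6]
force: [0.8, 0.2, -0.1]
grip_width: 85.1
grip_force: 0.0
```

```bash
python3 plan.py 421 271.5 202 -90.5
```

```text
shift [0.0004 0.0005 0.096 ] wz -0.001 | clock 17.1 j [ 55.  10. -29.   0. -51. -56.] F [ 0.8  0.2 -0.1] w 85.1 pos [421.5 271.9 298. ] [ 1.7996e+02 -6.0000e-02 -9.0560e+01]
```

Emit:
{"name": "step_arm", "arguments": {"series": [[0, 0, 0.04, 0, 0, 0, 0.085], [0, 0, 0.075, 0, 0, 0, 0.085], [0, 0, 0.097, 0, 0, 0, 0.075], [0, 0, 0.097, 0, 0, 0, 0.06], [0, 0, 0.097, 0, 0, 0, 0.05], [0, 0, 0.097, 0, 0, 0, 0.045], [0, 0, 0.097, 0, 0, 0, 0.042], [0, 0, 0.097, 0, 0, 0, 0.042]], "grip_force": 25}}

```text
clock: 18.1
tcp_pos: [420.9, 272.0, 202.2]
tcp_rot: [-180.0, 0.1, -90.5]
force: [0.3, -0.8, -0.0]
grip_width: 42.2
grip_force: 0.0
```

Emit:
{"name": "step_arm", "arguments": {"series": [[0, 0, 0, 0, 0, 0, 0.039], [0, 0, 0, 0, 0, 0, 0.037], [0, 0, 0, 0, 0, 0, 0.035], [0, 0, 0, 0, 0, 0, 0.033], [0, 0, 0, 0, 0, 0, 0.03], [0, 0, 0, 0, 0, 0, 0.026], [0, 0, 0, 0, 0, 0, 0.026]]}}

```text
clock: 18.98
tcp_pos: [420.8, 271.9, 201.8]
tcp_rot: [-180.0, 0.0, -90.5]
force: [-1.5, 0.6, 3.3]
grip_width: 33.0
grip_force: 24.6
```

Emit:
{"name": "step_arm", "arguments": {"series": [[0, 0, -0.01, 0, 0, 0, 0.026], [0, 0, -0.04, 0, 0, 0, 0.026], [0, 0, -0.07, 0, 0, 0, 0.026], [0, 0, -0.085, 0, 0, 0, 0.026], [0, 0, -0.085, 0, 0, 0, 0.026]]}}

```text
clock: 19.6
tcp_pos: [420.9, 272.0, 287.6]
tcp_rot: [-179.9, 0.1, -90.5]
force: [-0.3, 0.3, -0.9]
grip_width: 33.2
grip_force: 25.1
```

```bash
python3 plan.py 548.8 -149.5 285 -90
```

```text
shift [ 0.4203 -0.1317  0.0026] wz -0.0091 | clock 19.6 j [ 55.  11. -30.  -0. -49. -56.] F [-0.3  0.3 -0.9] w 33.2 pos [420.9 272.  287.6] [-1.7993e+02  1.2000e-01 -9.0520e+01]
```

Carrying the bottle gently, in ramped steps of about 30 to 60 mm per row.

Emit:
{"name": "step_arm", "arguments": {"series": [[0.03, -0.009, 0, 0, 0, 0, 0.026], [0.08, -0.025, 0, 0, 0, 0, 0.026], [0.13, -0.041, 0, 0, 0, 0, 0.026], [0.18, -0.056, 0, 0, 0, 0, 0.026], [0.23, -0.072, 0, 0, 0, 0, 0.026], [0.28, -0.088, 0, 0, 0, 0, 0.026], [0.33, -0.103, 0.0, 0, 0, 0, 0.026], [0.37, -0.116, 0.0, 0, 0, 0, 0.026]]}}

```text
clock: 20.6
tcp_pos: [533.3, -101.1, 285.1]
tcp_rot: [179.9, -0.0, -90.6]
force: [-0.4, -0.3, 0.1]
grip_width: 33.5
grip_force: 25.1
```

Emit:
{"name": "step_arm", "arguments": {"series": [[0.03, -0.01, 0, 0, 0, 0, 0.026], [0.05, -0.0155, 0, 0, 0, 0, 0.026], [0.05, -0.0155, 0, 0, 0, 0, 0.026], [0.05, -0.0155, 0, 0, 0, 0, 0.026]]}}

```text
clock: 21.1
tcp_pos: [548.1, -149.0, 285.6]
tcp_rot: [179.9, 0.0, -90.5]
force: [-0.3, -0.4, -0.6]
grip_width: 33.2
grip_force: 25.1
```

```bash
python3 plan.py 548.8 -149.5 215 -90.5; python3 - <<'E'
from h import *
s=cams.grab_frame('side')[:,:,::-1]
cv2.imwrite('pics/p7.png',cv2.resize(s[80:200,160:280],None,fx=5,fy=5))
p=robot.observe()['tcp_pos'];print(px('side',[[548.8,-150.6,24],[p[0],p[1],p[2]-202]]))
E
```

```text
shift [ 0.0005 -0.0007  0.0706] wz -0.0007 | clock 21.1 j [  5.  17. -22.  -0. -51.  -5.] F [-0.3 -0.4 -0.6] w 33.2 pos [ 548.1 -149.   285.6] [ 1.7989e+02  1.0000e-02 -9.0540e+01]
[[218.86704366 165.32469548]
 [217.79953815 148.76111485]]
```

View pics/p7.png

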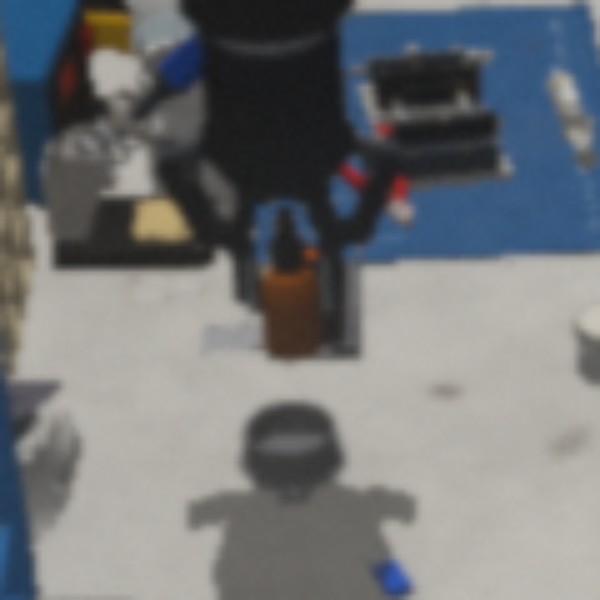

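```bash
python3 - <<'E'
from h import *
s=cams.grab_frame('side').astype(int)
print('col R,G',[(v,*s[v,217:219,:2].mean(0).round().astype(int)) for v in range(124,182)])
p=robot.observe()['tcp_pos'];zb=p[2]-202
for dy in(0,-4,-8):
    y=p[1]+dy;print(dy,px('side',[[p[0],y+17,zb],[p[0],y+17,zb+58],[p[0],y,zb+95]])[:,1].round(1))
for dy in(0,4):
    y=-150.6+dy;print('H',dy,px('side',[[548.8,y-28,24],[548.8,y-25,24],[548.8,y+25,24],[548.8,y+28,24],[548.8,y+28,0]])[:,1].round(1))
E
```

```text
col R,G [(124, np.int64(45), np.int64(48)), (125, np.int64(40), np.int64(40)), (126, np.int64(39), np.int64(40)), (127, np.int64(38), np.int64(38)), (128, np.int64(38), np.int64(36)), (129, np.int64(35), np.int64(34)), (130, np.int64(35), np.int64(34)), (131, np.int64(34), np.int64(34)), (132, np.int64(35), np.int64(34)), (133, np.int64(40), np.int64(34)), (134, np.int64(68), np.int64(46)), (135, np.int64(104), np.int64(60)), (136, np.int64(112), np.int64(62)), (137, np.int64(96), np.int64(57)), (138, np.int64(83), np.int64(51)), (139, np.int64(79), np.int64(51)), (140, np.int64(74), np.int64(48)), (141, np.int64(70), np.int64(48)), (142, np.int64(68), np.int64(48)), (143, np.int64(68), np.int64(46)), (144, np.int64(66), np.int64(47)), (145, np.int64(68), np.int64(47)), (146, np.int64(66), np.int64(46)), (147, np.int64(65), np.int64(46)), (148, np.int64(66), np.int64(46)), (149, np.int64(68), np.int64(48)), (150, np.int64(66), np.int64(48)), (151, np.int64(89), np.int64(75)), (152, np.int64(138), np.int64(132)), (153, np.int64(172), np.int64(168)), (154, np.int64(181), np.int64(179))
[... 402 characters left out ...]
6, np.int64(76), np.int64(76)), (167, np.int64(94), np.int64(94)), (168, np.int64(105), np.int64(105)), (169, np.int64(103), np.int64(102)), (170, np.int64(88), np.int64(88)), (171, np.int64(70), np.int64(69)), (172, np.int64(63), np.int64(62)), (173, np.int64(60), np.int64(60)), (174, np.int64(60), np.int64(60)), (175, np.int64(62), np.int64(61)), (176, np.int64(64), np.int64(63)), (177, np.int64(71), np.int64(72)), (178, np.int64(76), np.int64(78)), (179, np.int64(76), np.int64(76)), (180, np.int64(85), np.int64(84)), (181, np.int64(98), np.int64(96))]
0 [152.1 134.7 119.9]
-4 [151.3 134.  119.2]
-8 [150.5 133.2 118.4]
H 0 [159.8 160.4 170.4 171.  177.6]
H 4 [160.6 161.2 171.2 171.9 178.4]
```

Emit:
{"name": "step_arm", "arguments": {"series": [[-0.0005, -0.0005, 0.02, 0, 0, 0, 0.026], [-0.0005, -0.0005, 0.045, 0, 0, 0, 0.026], [-0.0005, -0.0005, 0.06, 0, 0, 0, 0.026], [-0.0005, -0.0005, 0.068, 0, 0, 0, 0.026], [-0.0005, -0.0005, 0.072, 0, 0, 0, 0.026], [-0.0005, -0.0005, 0.072, 0, 0, 0, 0.026]]}}

```text
clock: 21.95
tcp_pos: [549.2, -148.7, 214.9]
tcp_rot: [-180.0, -0.0, -90.5]
force: [1.1, -0.1, -0.1]
grip_width: 33.6
grip_force: 25.1
```

Emit:
{"name": "step_arm", "arguments": {"series": [[0, 0, 0.003, 0, 0, 0, 0.026], [0, 0, 0.005, 0, 0, 0, 0.026], [0, 0, 0.006, 0, 0, 0, 0.026], [0, 0, 0.006, 0, 0, 0, 0.026]]}}

```text
clock: 22.45
tcp_pos: [549.0, -148.8, 208.7]
tcp_rot: [180.0, -0.0, -90.5]
force: [0.4, 0.8, -0.7]
grip_width: 33.2
grip_force: 25.1
```

Emit:
{"name": "step_arm", "arguments": {"series": [[0, 0, 0.0015, 0, 0, 0, 0.026], [0, 0, 0.003, 0, 0, 0, 0.026], [0, 0, 0.003, 0, 0, 0, 0.026]]}}

```text
clock: 22.82
tcp_pos: [549.1, -148.8, 205.8]
tcp_rot: [-180.0, -0.0, -90.5]
force: [-0.4, 0.4, 2.2]
grip_width: 33.6
grip_force: 25.2
```

Emit:
{"name": "step_arm", "arguments": {"series": [[0, 0, 0.0005, 0, 0, 0, 0.03], [0, 0, 0.0005, 0, 0, 0, 0.035], [0, 0, 0.0005, 0, 0, 0, 0.04], [0, 0, 0.0005, 0, 0, 0, 0.06], [0, 0, 0.0005, 0, 0, 0, 0.075], [0, 0, 0.0005, 0, 0, 0, 0.085], [0, 0, 0.0005, 0, 0, 0, 0.085], [0, 0, 0, 0, 0, 0, 0.085]]}}

```text
clock: 23.82
tcp_pos: [549.1, -148.8, 205.7]
tcp_rot: [180.0, -0.0, -90.5]
force: [0.7, 0.6, -0.6]
grip_width: 84.9
grip_force: 0.0
```

Emit:
{"name": "step_arm", "arguments": {"series": [[0, 0, -0.03, 0, 0, 0, 0.085], [0, 0, -0.08, 0, 0, 0, 0.085], [0, 0, -0.1, 0, 0, 0, 0.085], [0.08, 0.08, -0.1, 0, 0, 0, 0.085], [0.14, 0.12, -0.1, 0, 0, 0, 0.085], [0.2, 0.14, -0.1, 0, 0, 0, 0.085], [0.26, 0.15, -0.1, 0, 0, 0, 0.085], [0.32, 0.16, -0.1, 0, 0, 0, 0.085]]}}

```text
clock: 24.82
tcp_pos: [398.3, -417.3, 306.3]
tcp_rot: [-179.9, -0.0, -90.5]
force: [2.2, 0.4, -0.2]
grip_width: 84.7
grip_force: 0.0
```

Emit:
{"name": "step_arm", "arguments": {"series": [[0.06, 0.06, -0.03, 0, 0, 0, 0.085], [0.1, 0.12, -0.03, 0, 0, 0, 0.085], [0.12, 0.16, -0.03, 0, 0, 0, 0.085], [0.12, 0.16, -0.03, 0, 0, 0, 0.085]]}}

```text
clock: 25.32
tcp_pos: [235.4, -535.5, 335.9]
tcp_rot: [180.0, -0.0, -90.7]
force: [0.8, -0.5, 0.4]
grip_width: 85.1
grip_force: 0.0
```

```bash
python3 - <<'E'
from h import *
s=cams.grab_frame('side')[:,:,::-1];t=cams.grab_frame('top')[:,:,::-1]
cv2.imwrite('pics/end.png',np.hstack([cv2.resize(t[125:275,115:435],(640,300)),np.zeros((300,1,3),np.uint8)]))
A=cv2.resize(t[125:255,115:435],(800,325),interpolation=cv2.INTER_CUBIC);B=cv2.resize(s[110:320,190:310],(157,275));C=cv2.resize(s[130:200,190:260],(275,275),interpolation=cv2.INTER_CUBIC);D=cv2.resize(s[190:310,190:310],(275,275))
cv2.imwrite('pics/end.png',np.vstack([A,np.hstack([C,D,np.zeros((275,250,3),np.uint8)])]))
st=robot.observe();print(st['clock'],st['tcp_pos'],st['joints'])
E
```

```text
25.425 [ 236.62122663 -534.98257197  335.71735986] [-4.70007296e+01  1.52476419e+01 -1.64513537e+01 -1.21629355e-03
 -5.83051996e+01  4.63230643e+01]
```

View pics/end.png

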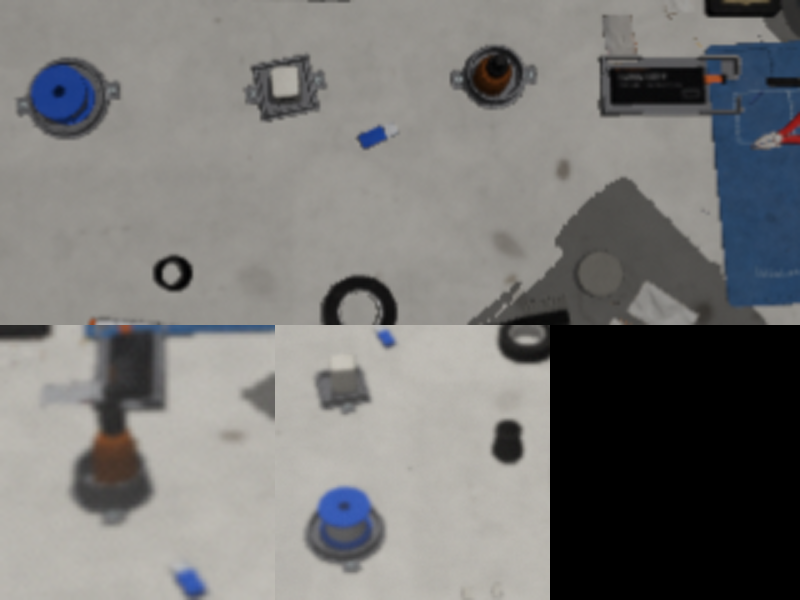

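```bash
python3 - <<'E'
from h import *
g=lambda x,y,z:w('top',x/2.5+115-.3,y/2.5+125-.3,z).round(1)
t=cams.grab_frame('top').astype(int)
m=(t[150:180,125:160,2]>100)&(t[150:180,125:160,0]<70);ys,xs=np.nonzero(m)
print('spool',w('top',xs.mean()+125,ys.mean()+150,38).round(1),m.sum(),'H 536.3 263.9')
print('cube',g(285,81,41),'H 543.2 51.5');print('bottle tip',g(500,61,99),'cap rim',g(495,70,76),'H 548.8 -150.6')
E
```

```text
spool [536.2 262.7  38. ] 413 H 536.3 263.9
cube [543.7  49.2  41. ] H 543.2 51.5
bottle tip [ 546.9 -148.1   99. ] cap rim [ 543.8 -146.3   76. ] H 548.8 -150.6
```

All four are within about 5 mm of their holder centres, and the pot and loupe have not moved.

```bash
python3 -c "
from workcell import job
print(job.sign_off())"
```

```text
the job is handed in; nothing more can be done
None
```

The spool, bottle, cube and battery are each in their own holder, and the job was handed in at about 25.5 s of the 86 s; the sign-off gave no verdict, but the last pictures show all four seated near centre and the loupe and pot where they stood.

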